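Close the vial case

TASK

Close the vial case on the dispensary bench: push its standing red flap over with the fingertips until it lies flat on the case, then, keeping it pressed down, push it along so that its free edge goes fully home beneath the dark steel lip and stays shut by itself. Only push the flap, do not pinch it between the fingers, and leave the bottle, the mortar and the jug where they stand.

Things in the scene. Friction and masses are not known exactly. Their poses are not given: they have to be found in the camera images.
- vial_case: White open case, 144 x 112 mm, 50 mm high, on a 4 mm foot plate 168 x 136 mm bolted to the bench; nine amber vials inside. Fixed. Origin at bench height; z up; x points from the flap's hinge to the dark steel lip (at yaw 0 the hinge is on the robot's side), y along the hinge. Walls at x = -65 to 79 mm, y = -56 to 56 mm.
- flap_hinge (a point): Hinge line of the flap while joint tuck is 0: middle of its length, at x = -62 mm, 54 mm above the bench; fixed to the case (it does not move with the tuck slide). Axes as those of the case. Aluminium hinge cheeks stand at its two ends (y = -56 to -52 and 52 to 56 mm, up to 61 mm high).
- flap (a joint): Angle of the flap, rad: 0 = lying flat over the case (its end stop), 1.57 = standing upright, more = leaning back, away from the lip (stop at 2.1). It starts standing, between 1.4 and 1.9. A light spring with some friction opens it: holding it flat takes about 4 N pressed 65 mm from the hinge, and when let go untucked it rises to over 1 rad.
- tuck (a joint): How far the whole flap, with its hinge pin in its slots, has been shifted along the case's x towards the lip, m: 0 at the start, 0.018 = fully home (end stop). Stiff sliding: about 5 N of friction; it stays where it is left. At 0 the free edge of the flat flap is 6 mm short of the lip; fully home it is 12 mm beneath it.
- flap_step (a point): Foot of the raised push step on the flap's outer face, middle, 72 mm from the hinge. Step 90 mm wide, 10 mm high, upright face towards the hinge; on its other side a ramp falls to the face, ending 99 mm from the hinge. With the flap flat, a fingertip set down between hinge and step can push the step towards the lip. Moves with the flap: x to the free edge, z out of the outer face.
- flap_edge (a point): Middle of the flap's free edge, on the outer face, 115 mm from the hinge. Moves with the flap, axes as flap_step.
- flap_face: Red outer plate of the flap, 3 mm thick, 100 mm wide, from 10 to 115 mm from the hinge, with the push step: the side to push on. Standing, it looks away from the lip; flat, it looks up, 57 mm above the bench. Origin on the hinge line (moves with flap and tuck), x to the free edge, z out of the outer face, which is at z = 3 mm.
- flap_liner: White lining, 2 mm thick, 88 mm wide, on the flap's inner side (the side that ends facing the vials). Being pressed by the fingers on face and lining at once counts as a pinch. Origin and axes as flap_face.
- lip_edge (a point): Middle of the free edge of the dark steel lip, at x = 59 mm of the case, 63 mm above the bench. The lip is 4 mm thick (underside 61, top 65 mm above the bench), 104 mm wide, and reaches 20 mm from there to the end wall. The flat flap (top 57 mm) passes beneath it; a flap shifted before it is down lands on top.
- bottle: Loose amber bottle with a black cap, 56 mm across, 105 mm high, origin under its centre. A bystander.
- mortar: Loose white ceramic mortar bowl, 104 mm across the rim, 60 mm high, origin under its centre. A bystander.
- jug: Loose tan plastic measuring jug, 72 mm across, 90 mm high, a handle on its own +y side, origin under its centre. A bystander.

How it is judged:
On the way, in this order (a step that is already met when the one before it is completed fails the run):
1. the flap is folded down flat over the case (value of joint flap below 0.07 rad), for 0.05 s.
2. the flat flap is pushed home beneath the lip (value of joint flap below 0.07 rad and value of joint tuck above 0.012 m), for 0.1 s.
At the end, for the whole second after the job is handed in: The flap lies flat (within 0.07 rad) with its free edge beneath the lip, shifted at least 12 mm of the 18 mm travel, held down by the lip alone; bottle, mortar and jug stand within 20 mm of where they were (all of step 2 and not (distance of any of bottle, mortar, jug from where it was at the start of the episode above 0.02 m or angle between any of bottle, mortar, jug's own z axis and vertical above 0.3 rad)); the robot touches nothing.
It fails at once if the flap is pinched between the fingers (more than 1 N on its outer face and its lining at once) (contact force between the fingers and flap_face above 1 N and contact force between the fingers and flap_liner above 1 N).
It fails at once if the bottle, mortar or jug is lifted, carried, tipped or moved more than 20 mm (distance of any of bottle, mortar, jug from where it was at the start of the episode above 0.02 m or angle between any of bottle, mortar, jug's own z axis and vertical above 0.3 rad).
It also fails if it takes over 38 s, if anything falls off the work surface, if the arm or the gripper's body presses on something with over 40 N, if the wrist force passes 120 N, or if a joint passes its speed limit or range.

ROBOT

A 6-joint arm with a two-finger parallel gripper is mounted at the origin on the work surface. World frame = base frame: x ahead of the robot, y to its left, z up, the work surface at z = 0. Lengths are in m, angles in rad, forces in N, time in s.
With the tool pointing down it reaches from about 0.35 to 0.975 m from the base axis. Payload 4.9 kg.
Tool frame: the origin (TCP) lies midway between the tips of the shut fingers; the grasp point (between the pads) lies 19 mm behind it; z points along the fingers, y is the line along which they close (so a half turn about z gives the same grasp; the last joint's range is limited). The gripper opens to 85 mm and grips with 20 to 120 N. Pads are 22 mm wide; open, the fingers measure 114 mm over their backs; the gripper's body (76 mm by 85 mm) begins 54 mm behind the grasp point. The pads swing forward as they close: fully open they stand 13 mm farther back than shut.
Start: joints at [-1.44, 0.053, 1.613, -0, 1.476, -0.119], TCP at [0.155, -0.606, 0.231] pointing down, gripper open.
Joint ranges: [-3.01, 3.01], [-1.01, 2.22], [0.06, 2.58], [-1.02, 4.17], [0.09, 2.62], [-3.14, 3.14]. Speed limits (rad/s): [2.57, 2.57, 3.14, 3.14, 3.14, 3.14].

INTERFACE

Orientations are given as a unit quaternion [w, x, y, z].
In Python, from plant import state, grab_frame, camera_info, job_done, spot_in, masks_of, pinpoint gives the robot as it stands.
- The arm moves only by the shell command python3 -m handwheel 'ROWS' [OPENING]. ROWS is JSON, a list that holds one entry, the list of rows, each a list of 6 numbers: the shift along the world's x, y, z in m, then the turn, a rotation vector about the world's x, y, z in degrees. In form: [[[tx, ty, tz, ax, ay, az], ...]]. A call has 1 to 20 rows; each row shifts and turns the commanded pose from where the row before left it; what a row does not reach is not made up. A row lasts 1/12 s, in which the tool goes at most 41.7 mm and 7.16 degrees, less where a joint would pass 70% of its speed; a pose out of reach is approached as far as the arm can. A call is refused whole if a number of a shift passes 0.0417 or a number of a turn 7.16, either way. A call with a gripper value outside its range is refused whole. OPENING is the opening, from 0 (shut) to 1 (fully open), set as the call begins (- or left out, the last holds). The fingers move at their own pace and stop on an object; the grip force is fixed at half the most. Time passes only in rows, so rows that do not move let the fingers close. It gives the time, the measured TCP pose, the force, the opening and the grip force at its end, in the units of the state.
- state(): the state, without advancing time (a new reading comes with each control period).
- grab_frame(name): name is "scene" or "top" or "wrist"; returns (picture, depth): 480x640x3 uint8, blue, green, red; 480x640 float32, m along the optical axis (not along the pixel's ray), 0 where there is no reading.
- camera_info(name): a dict with "fx", "fy", "cx", "cy" (pixels), "T" (4x4, takes a point from camera to world coordinates). Camera axes: x right, y up, looking along -z (the intrinsics and any distortion apply to the point x, -y, -z); pixel columns grow to the right and rows downward; lengths in m; the calibration is good to about 2 mm. A picture is of the moment at which its call begins: read the wrist's pose just before it. camera_info takes no time and is no camera call; for the wrist camera it gives the pose at the moment of the call.
- job_done(): hands the job in; it is judged then, once.
Trained networks look in the newest picture that a camera, given by its name, has taken for a name from the list of things; names that differ only in an ending like _2 or _b are one class to them, and where a whole thing is asked for, a point or a joint stands for the part that bears it (a point fixed in the world has none). Each returns a list of dicts, best first, with "conf" (0 to 1); they miss things now and then, are a little off and sometimes report something else, mostly with a low value. They report only what shows in the picture. A call takes as long as a camera call.
- spot_in(camera, thing): "box" ([left, top, width, height] in pixels, round what is visible of it).
- masks_of(camera, thing): "region" (480x640 bool, what is visible of it) and "box" ([left, top, width, height] in pixels, round what is visible of it).
- pinpoint(camera, thing): "position" ([column, row] in pixels: a listed point, or the origin of a listed thing).
The state is a dict: "time": time; "joint_pos": joint angles; "joint_vel": joint speeds; "joint_efforts": joint torques, N m; "tool_pos": TCP position; "tool_rot": TCP orientation; "contact_force": force on the tool from outside, world axes, zero at the start; "ft_torque": the same for the moment, N m; "gripper_width": opening from 0.0 (shut) to 1.0 (fully open); "grasp_force": force on a finger pad.
Only numpy, scipy, OpenCV 4.12 (cv2) and the standard library are available. Lean on these libraries where they do the work, as an engineer would, in place of code of your own. Each camera call takes 0.05 s, during which the arm holds its last target. There are 200 camera calls.

## Working session

There is one attempt and no reset: what is moved stays moved. The work goes in short steps, Python scripts to look and compute and a shell command to move; the robot and the scene stay as the last step left them, time stands still between calls to the robot, and variables do not carry over. Pictures are saved under pics/ and viewed, at most 10 in all, crops included, and the job is handed in when it is done.

```bash
mkdir -p pics; cat > h.py <<'E'
import numpy as np, cv2
from plant import *
def world(cam,px,depth,info=None):
    i=info or camera_info(cam); u,v=px
    p=np.array([(u-i['cx'])/i['fx']*depth,-(v-i['cy'])/i['fy']*depth,-depth,1]); return (i['T']@p)[:3]
def dep(d,px,r=2):
    u,v=int(round(px[0])),int(round(px[1])); w=d[max(0,v-r):v+r+1,max(0,u-r):u+r+1]; w=w[w>0]; return float(np.median(w)) if w.size else 0
E
python3 - <<'E'
from h import *
print(camera_info('top').keys())
for c in ('scene','top'):
    p,d=grab_frame(c); cv2.imwrite(f'pics/{c}0.png',p); np.save(f'{c}d.npy',d)
    for t in ('vial_case','flap_hinge','flap_step','flap_edge','lip_edge','bottle','mortar','jug'):
        for r in pinpoint(c,t)[:1]:
            z=dep(d,r['position']); print(c,t,np.round(r['position']),round(r['conf'],2),np.round(world(c,r['position'],z),3))
print(state())
E
```

```text
dict_keys(['fx', 'fy', 'cx', 'cy', 'T'])
scene vial_case [286. 236.] 0.83 [0.567 0.029 0.038]
scene flap_hinge [279. 195.] 0.63 [0.49  0.009 0.06 ]
scene flap_edge [272. 146.] 0.9 [ 0.47  -0.     0.165]
scene lip_edge [291. 245.] 0.83 [0.605 0.042 0.064]
scene bottle [367. 208.] 0.8 [0.499 0.177 0.046]
scene mortar [181. 250.] 0.93 [ 0.592 -0.166  0.008]
scene jug [261. 340.] 0.67 [0.786 0.012 0.081]
top vial_case [337. 248.] 0.65 [0.549 0.025 0.035]
top flap_hinge [349. 279.] 0.87 [0.492 0.005 0.053]
top flap_step [354. 288.] 0.64 [0.476 0.005 0.137]
top flap_edge [357. 294.] 0.62 [0.466 0.002 0.162]
top lip_edge [329. 213.] 0.57 [0.609 0.038 0.064]
top bottle [254. 293.] 0.7 [0.471 0.17  0.104]
top mortar [430. 223.] 0.92 [ 0.594 -0.153  0.005]
top jug [345. 140.] 0.58 [0.756 0.004 0.004]
{'time': 0.9, 'joint_pos': array([-1.44001564e+00,  5.26436049e-02,  1.61288512e+00, -2.65551220e-05,
        1.47603216e+00, -1.18956079e-01]), 'joint_vel': array([ 0.00052421,  0.0011187 ,  0.00029056,  0.00037665, -0.00109727,
       -0.00164907]), 'joint_efforts': array([-3.53516207e-04, -3.93681407e+01, -3.70470822e+01, -1.88966651e-04,
        2.53136695e-04, -1.39379384e-05]), 'tool_pos': array([ 0.15448499, -0.60558411,  0.23134747]), 'tool_rot': array([ 1.59620248e-05,  9.92213911e-01,  1.24545388e-01, -1.31238653e-05]), 'contact_force': array([ 0.7477349 , -0.13553553, -0.01899658]), 'ft_torque': array([-0.01007532,  0.03619372,  0.03460668]), 'grasp_force': 0.0, 'gripper_width': 0.9974886061537171}
```

View pics/scene0.png

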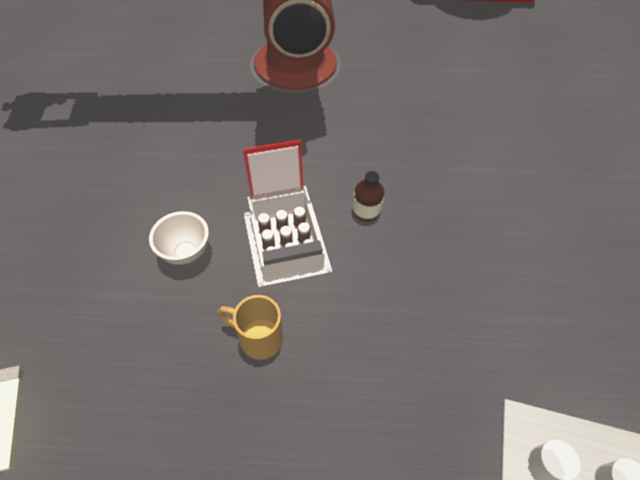

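View pics/top0.png

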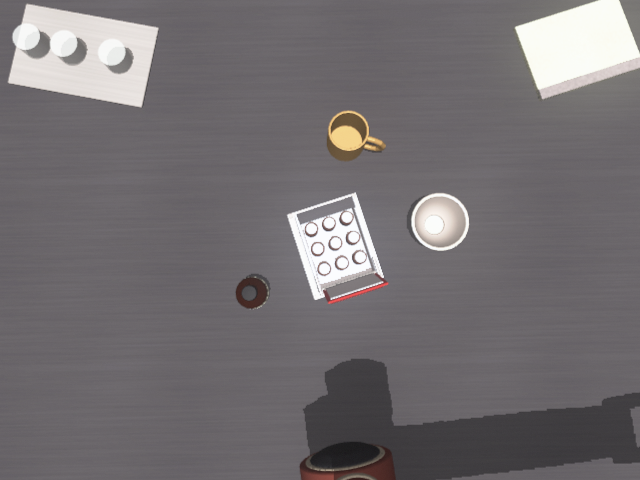

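```bash
python3 - <<'E'
from h import *
# world cloud from stored top depth: fit yaw by flap face pixels + lip
for c in ('top','scene'):
    i=camera_info(c); d=np.load(f'{c}d.npy'); 
    p=cv2.imread(f'pics/{c}0.png').astype(int)
    v,u=np.mgrid[:480,:640]
    P=np.stack([(u-i['cx'])/i['fx']*d,-(v-i['cy'])/i['fy']*d,-d,np.ones_like(d)],-1)@i['T'].T
    P=P[...,:3]; b,g,r=p[...,0],p[...,1],p[...,2]
    red=(r>90)&(g<0.45*r)&(b<0.45*r)&(d>0)&(P[...,2]>.05)&(P[...,0]>.35)&(P[...,0]<.6)
    Q=P[red]; print(c,len(Q),Q.min(0).round(3),Q.max(0).round(3))
    m=np.median(Q,0); Q=Q[np.linalg.norm(Q-m,axis=1)<.09]
    w,V=np.linalg.eigh(np.cov(Q.T)); print(Q.mean(0).round(3),V.round(3).tolist(),np.sqrt(w).round(4))
    lip=(P[...,2]>.0605)&(P[...,2]<.069)&(P[...,0]>.56)&(P[...,0]<.68)&(abs(P[...,1]-.04)<.1)&(r<110)
    Q=P[lip]; print('lip',len(Q)); 
    if len(Q)>20:
        rc=cv2.minAreaRect(Q[:,:2].astype(np.float32)); print(rc,cv2.boxPoints(rc).round(3).tolist())
    # white case rim
E
```

```text
top 146 [ 0.455 -0.046  0.159] [0.484 0.048 0.17 ]
[0.469 0.001 0.165] [[0.923, -0.252, -0.291], [0.282, -0.073, 0.957], [0.262, 0.965, -0.004]] [0.001  0.0021 0.0282]
lip 0
scene 409 [ 0.454 -0.046  0.068] [0.501 0.05  0.171]
[0.472 0.001 0.154] [[0.941, -0.153, 0.303], [0.288, -0.113, -0.951], [0.18, 0.982, -0.062]] [0.0013 0.0208 0.0351]
lip 100
((0.6246404647827148, 0.0465933158993721), (0.0030463070143014193, 0.09949697554111481), 16.849445343017578) [[0.609000027179718, 0.09399999678134918], [0.6380000114440918, -0.0010000000474974513], [0.640999972820282, -0.0010000000474974513], [0.6119999885559082, 0.0949999988079071]]
```

The scene view shows the case with the flap standing on the robot's side at about (275,170) and the lip at (291,250). The top view shows the flap's red edge from (326,300) to (388,283) and the lip at about (329,208). The bottle (252,292), mortar (440,222) and jug (348,137) are all clear of the path.

The yaw comes out at about 16.7°. Hinge to lip measures 120.6 mm against 121 mm nominal. The flap angle is about 1.78.

My plan is to shut the gripper, keep the tool pointing down and turn it 2.4°, then move in behind the flap.

```bash
python3 -m handwheel '[[[0.01,0.02,0,0,0,2.4],[0.0147,0.033,0,0,0,0],[0.0147,0.033,0,0,0,0],[0.0147,0.033,0,0,0,0],[0.0147,0.033,0,0,0,0],[0.0147,0.033,0,0,0,0],[0.0147,0.033,0,0,0,0],[0.0147,0.033,0,0,0,0],[0.0147,0.033,0,0,0,0],[0.0147,0.033,0,0,0,0],[0.0147,0.033,0,0,0,0],[0.0147,0.033,0,0,0,0],[0.0147,0.033,0,0,0,0],[0.0147,0.033,0,0,0,0],[0.0147,0.033,0,0,0,0],[0.0147,0.033,0,0,0,0],[0.0147,0.033,0,0,0,0],[0.0147,0.033,0,0,0,0],[0.007,0.015,0,0,0,0],[0,0,0,0,0,0]]]' 0
```

```text
time: 2.57
tool_pos: [0.4221, -0.0069, 0.2314]
tool_rot: [-0.0, 0.989, 0.148, 0.0]
contact_force: [0.5, -1.0, 0.5]
gripper_width: -0.001
grasp_force: 0.0
```

```bash
python3 -m handwheel '[[[0,0,-0.03,0,0,0],[0,0,-0.03,0,0,0],[0,0,-0.03,0,0,0],[0,0,-0.0312,0,0,0],[0.0057,0.0017,-0.0005,0,0,0],[0.0057,0.0017,-0.0005,0,0,0],[0.0057,0.0017,-0.0005,0,0,0],[0.0057,0.0017,-0.0005,0,0,0],[0.0057,0.0017,-0.0005,0,0,0],[0.0057,0.0017,-0.0005,0,0,0],[0.0057,0.0017,-0.0005,0,0,0],[0.0057,0.0017,-0.0005,0,0,0],[0.0057,0.0017,-0.0005,0,0,0],[0.0057,0.0017,-0.0005,0,0,0],[0,0,0,0,0,0],[0,0,0,0,0,0]]]' 0
python3 - <<'E'
from h import *
p,d=grab_frame('scene'); cv2.imwrite('pics/s1.png',cv2.resize(p[100:320,150:450],None,fx=2,fy=2))
E
```

```text
time: 3.9
tool_pos: [0.4787, 0.0076, 0.1049]
tool_rot: [-0.0, 0.989, 0.145, 0.0]
contact_force: [0.4, -0.3, 0.4]
gripper_width: -0.001
grasp_force: 0.0
```

View pics/s1.png

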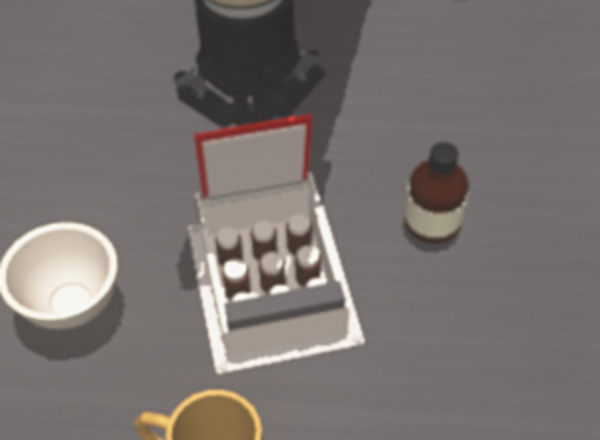

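The flap is now near upright, with its red top edge at (200-310,125) in the crop and the fingers behind it. The bystanders haven't moved. Next I follow the arc down.

```bash
python3 -m handwheel '[[[0.0057,0.0017,-0.0008,0,0,0],[0.0057,0.0017,-0.0008,0,0,0],[0.0057,0.0017,-0.0008,0,0,0],[0.0057,0.0017,-0.0008,0,0,0],[0.0057,0.0017,-0.0008,0,0,0],[0.0057,0.0017,-0.0008,0,0,0],[0.0036,0.0011,-0.0034,0,0,0],[0.0036,0.0011,-0.0034,0,0,0],[0.003,0.0009,-0.004,0,0,0],[0.003,0.0009,-0.004,0,0,0],[0.0023,0.0007,-0.0045,0,0,0],[0.0023,0.0007,-0.0045,0,0,0],[0.0015,0.0005,-0.0049,0,0,0],[0.0015,0.0005,-0.0049,0,0,0],[0,0,0,0,0,0]]]' 0
python3 - <<'E'
from h import *
p,d=grab_frame('scene'); cv2.imwrite('pics/s2.png',cv2.resize(p[100:320,150:450],None,fx=2,fy=2))
E
```

```text
time: 5.2
tool_pos: [0.5342, 0.0242, 0.0662]
tool_rot: [-0.0, 0.989, 0.145, 0.001]
contact_force: [1.3, 0.6, 2.7]
gripper_width: 0.001
grasp_force: 1.0
```

View pics/s2.png

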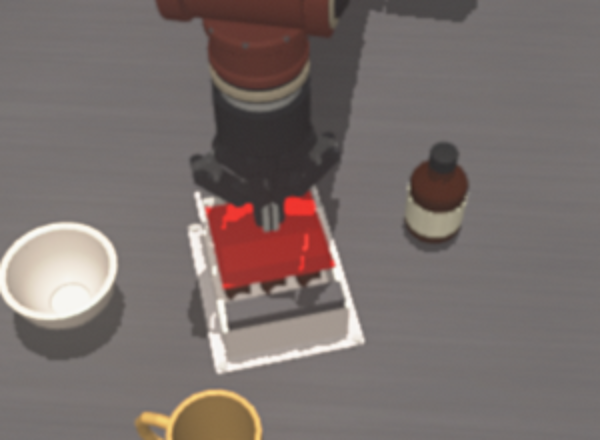

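The flap is nearly down, with its free edge at (225-330,280) just short of the lip. The fingertip is behind the step at (268,215). Now I press it flat.

```bash
python3 -m handwheel '[[[0.0005,0.0002,-0.003,0,0,0],[0.0005,0.0002,-0.003,0,0,0],[0,0,-0.003,0,0,0],[0,0,0,0,0,0],[0,0,0,0,0,0]]]' 0; python3 -m handwheel '[[[0,0,-0.001,0,0,0],[0,0,0,0,0,0],[0,0,0,0,0,0]]]'
python3 - <<'E'
from h import *
p,d=grab_frame('scene')
for t in ('flap_edge','flap_step'):
    for r in pinpoint('scene',t)[:1]:
        z=dep(d,r['position'],1); print(t,np.round(r['position']),round(r['conf'],2),np.round(world('scene',r['position'],z),3))
E
```

```text
time: 5.67
tool_pos: [0.5349, 0.0244, 0.0578]
tool_rot: [0.0, 0.989, 0.145, 0.001]
contact_force: [1.0, 1.1, 3.1]
gripper_width: -0.001
grasp_force: 1.3
time: 5.92
tool_pos: [0.5349, 0.0244, 0.0571]
tool_rot: [0.0, 0.989, 0.145, 0.001]
contact_force: [2.0, 0.4, 4.4]
gripper_width: 0.003
grasp_force: 2.1
flap_edge [291. 248.] 0.63 [0.611 0.043 0.066]
flap_step [285. 228.] 0.74 [0.569 0.028 0.066]
```

```bash
python3 -m handwheel '[[[0,0,-0.001,0,0,0],[0,0,0,0,0,0],[0,0,0,0,0,0]]]'; python3 -m handwheel '[[[0,0,-0.001,0,0,0],[0,0,0,0,0,0],[0,0,0,0,0,0]]]'
```

```text
time: 6.32
tool_pos: [0.5349, 0.0244, 0.0565]
tool_rot: [0.0, 0.989, 0.145, 0.001]
contact_force: [1.4, 1.3, 7.4]
gripper_width: 0.002
grasp_force: 3.5
time: 6.57
tool_pos: [0.535, 0.0243, 0.0561]
tool_rot: [0.0, 0.989, 0.145, 0.0]
contact_force: [0.8, 0.8, 11.6]
gripper_width: 0.004
grasp_force: 5.3
```

The force climbs steeply against the end stop, so the flap is flat. Now I push along the case's x axis.

```bash
python3 -m handwheel '[[[0.0029,0.0009,0,0,0,0],[0.0029,0.0009,0,0,0,0],[0.0029,0.0009,0,0,0,0],[0.0029,0.0009,0,0,0,0],[0,0,0,0,0,0]]]'; python3 -m handwheel '[[[0.0029,0.0009,0,0,0,0],[0.0029,0.0009,0,0,0,0],[0.0029,0.0009,0,0,0,0],[0.0029,0.0009,0,0,0,0],[0,0,0,0,0,0]]]'
python3 - <<'E'
from h import *
p,d=grab_frame('scene'); cv2.imwrite('pics/s3.png',cv2.resize(p[160:300,220:360],None,fx=4,fy=4))
E
```

```text
time: 6.98
tool_pos: [0.5456, 0.0276, 0.0559]
tool_rot: [0.0, 0.989, 0.146, -0.001]
contact_force: [-4.3, -0.4, 13.2]
gripper_width: -0.002
grasp_force: 6.5
time: 7.4
tool_pos: [0.5557, 0.0307, 0.0555]
tool_rot: [0.001, 0.989, 0.146, -0.004]
contact_force: [-8.6, -2.3, 15.4]
gripper_width: 0.001
grasp_force: 7.5
```

View pics/s3.png

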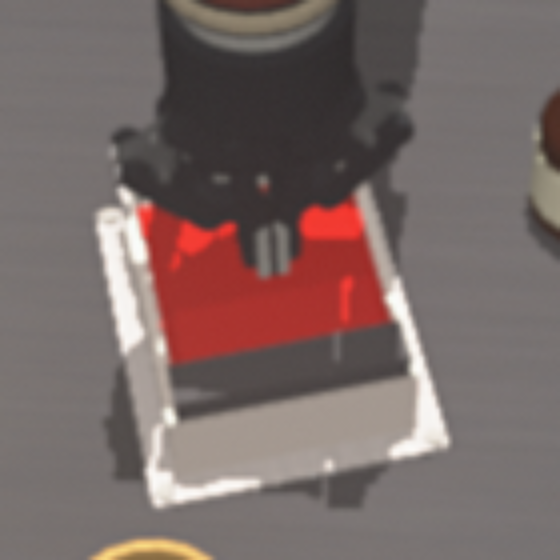

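The flap lies flat with its edge at the lip, (175-400,350) in the crop, and the fingertip is against the step. I keep pushing.

```bash
python3 -m handwheel '[[[0.0029,0.0009,0,0,0,0],[0.0029,0.0009,0,0,0,0],[0.0029,0.0009,0,0,0,0],[0.0029,0.0009,0,0,0,0],[0,0,0,0,0,0]]]'; python3 -m handwheel '[[[0.0019,0.0006,0,0,0,0],[0.0019,0.0006,0,0,0,0],[0.0019,0.0006,0,0,0,0],[0,0,0,0,0,0],[0,0,0,0,0,0]]]'
```

```text
time: 7.87
tool_pos: [0.565, 0.0337, 0.0545]
tool_rot: [0.001, 0.989, 0.146, -0.007]
contact_force: [-13.8, -5.0, 17.5]
gripper_width: -0.002
grasp_force: 14.0
time: 8.28
tool_pos: [0.5652, 0.0338, 0.0531]
tool_rot: [0.002, 0.989, 0.146, -0.014]
contact_force: [-29.5, -10.6, 26.0]
gripper_width: 0.0
grasp_force: 21.2
```

The TCP has stopped and the force has jumped: the total travel of about 31.6 mm is the 14 mm gap plus 18 mm of tuck. I ease back, lift and check.

```bash
python3 -m handwheel '[[[-0.0038,-0.0012,0,0,0,0],[-0.0038,-0.0012,0.001,0,0,0],[-0.001,-0.0003,0.003,0,0,0],[0,0,0.005,0,0,0],[0,0,0.01,0,0,0],[0,0,0.02,0,0,0],[-0.02,-0.006,0.03,0,0,0],[-0.03,-0.009,0.03,0,0,0],[-0.03,-0.009,0.03,0,0,0],[-0.03,-0.009,0.03,0,0,0],[0,0,0,0,0,0],[0,0,0,0,0,0]]]'
python3 - <<'E'
from h import *
p,d=grab_frame('scene'); cv2.imwrite('pics/s4.png',cv2.resize(p[100:370,140:420],None,fx=2,fy=2))
for t in ('flap_edge','flap_step','lip_edge','bottle','mortar','jug'):
    for r in pinpoint('scene',t)[:1]:
        z=dep(d,r['position'],1); print(t,np.round(r['position']),round(r['conf'],2),np.round(world('scene',r['position'],z),3))
E
```

```text
time: 9.28
tool_pos: [0.4602, 0.002, 0.2132]
tool_rot: [0.001, 0.989, 0.145, 0.003]
contact_force: [-0.4, 0.1, -0.1]
gripper_width: -0.003
grasp_force: 0.0
flap_edge [295. 254.] 0.89 [0.622 0.05  0.066]
flap_step [285. 232.] 0.92 [0.581 0.03  0.07 ]
lip_edge [290. 244.] 0.87 [0.602 0.041 0.064]
bottle [367. 211.] 0.79 [0.499 0.178 0.037]
mortar [184. 253.] 0.6 [ 0.599 -0.16   0.008]
jug [263. 340.] 0.98 [0.785 0.015 0.078]
```

View pics/s4.png

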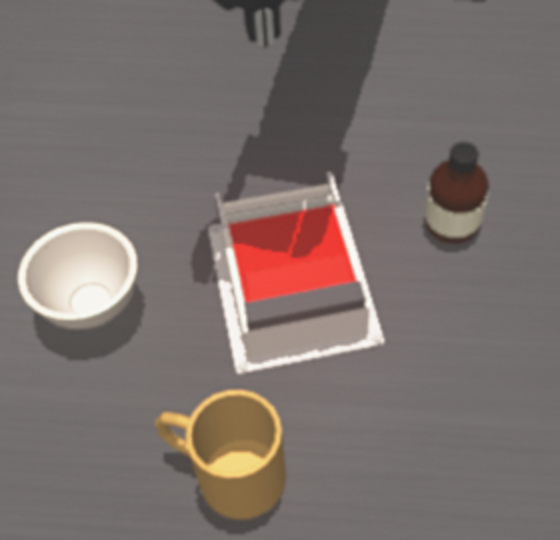

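The flap lies flat with its free edge under the lip (245-360,295). The step is about 91 mm from the original hinge line, where 90 mm means fully home. The bystanders are unmoved and the arm is clear of everything.

```bash
python3 -c "from plant import job_done; print(job_done())"
```

```text
the job is handed in; nothing more can be done
None
```

The vial case is closed and the job is handed in, though the hand-in returned no verdict. The last picture shows the flap flat and held under the lip, pushed home to its stop, with the bottle, mortar and jug unmoved and the arm clear, at about 9.3 s on the robot's clock.

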